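# Close up the dust extractor's filter drawer panel

## Robot

A 7-joint arm with a two-finger parallel gripper is mounted at the origin on the work surface. World frame = base frame: x ahead of the robot, y to its left, z up, the work surface at z = 0. Lengths are in m, angles in rad, forces in N, time in s.
With the tool pointing down it reaches from about 0.425 to 0.975 m from the base axis. Payload 16.7 kg.
Tool frame: the origin (TCP) lies on the centre line of the jaws, within the pads' length; the fingertips stand 22 mm ahead of it and the grasp point (between the pads) lies 3 mm ahead of it; z points along the fingers, y is the line along which they close (so a half turn about z gives the same grasp; the last joint's range is limited). The gripper opens to 85 mm and grips with 20 to 120 N. Pads are 22 mm wide; open, the fingers measure 114 mm over their backs; the gripper's body (76 mm by 85 mm) begins 54 mm behind the grasp point. The pads swing forward as they close: fully open they stand 13 mm farther back than shut.
Start: joints at [-1.474, 0.426, 0.074, 1.606, -0.034, 1.111, -0.067], TCP at [0.164, 0.655, 0.253] pointing down, gripper open.
Joint ranges: [-2.85, 2.85], [-0.5, 2.14], [-1.23, 1.37], [0.21, 2.46], [-1.02, 4.16], [0.16, 2.05], [-2.73, 2.73]. Speed limits (rad/s): [1.89, 1.89, 2.39, 2.39, 3.01, 3.01, 3.01].

## Interface

Orientations are given as [roll, pitch, yaw] about the fixed x, y, z axes, in that order (R = Rz(yaw) Ry(pitch) Rx(roll)).
In Python, from cell import manip gives the robot as it stands.
- The arm moves only by the tool send_rows, never from a script. Its argument "moves" is text: rows parted by semicolons, each of 7 numbers parted by spaces: the finger opening in mm, from 0 to 85.4, then the shift along the tool's x, y, z in mm, then the turn, a rotation vector about the tool's x, y, z in rad. A call has 1 to 5 rows; each row is the pose to reach, as a shift and turn from the pose commanded when the call began, along the tool's axes at that moment; what a row does not reach only later rows make up. A row lasts 1/8 s, in which the tool goes at most 62.5 mm and 10.7 degrees, less where a joint would pass 70% of its speed; a pose out of reach is approached as far as the arm can. A call with a gripper value outside its range is refused whole. The fingers move at their own pace and stop on an object; "grip_force" is the grip in N (left out, the last holds). Time passes only in rows, so rows that repeat a pose let the fingers close. It gives the time, the measured TCP pose, the force, the opening and the grip force at its end, in the units of the state.
- manip.sense(): the state, without advancing time (a new reading comes with each control period).
- manip.snapshot(name): name is "scene" or "top" or "wrist"; returns the picture (480x640x3 uint8, blue, green, red); there is no depth.
- manip.camera_model(name): a dict with "intrinsics" (3x3 intrinsics, pixels), "T" (4x4, takes a point from camera to world coordinates); the wrist camera has in their place "hand_eye" (4x4, takes a point from camera to tool coordinates, whose origin is the TCP and whose axes are the flange's). Camera axes: x right, y down, z forward; pixel columns grow to the right and rows downward; lengths in m; the calibration is good to about 2 mm. A picture is of the moment at which its call begins: read the wrist's pose just before it. camera_model takes no time and is no camera call.
- manip.finish_job(): hands the job in; it is judged then, once.
Trained networks look in the newest picture that a camera, given by its name, has taken for a name from the list of things; names that differ only in an ending like _2 or _b are one class to them, and where a whole thing is asked for, a point or a joint stands for the part that bears it (a point fixed in the world has none). Each returns a list of dicts, best first, with "conf" (0 to 1); they miss things now and then, are a little off and sometimes report something else, mostly with a low value. They report only what shows in the picture. A call takes as long as a camera call.
- manip.look_for(camera, label): "rect" ([left, top, right, bottom] in pixels, round what is visible of it).
- manip.spot_point(camera, label): "position" ([column, row] in pixels: a listed point, or the origin of a listed thing).
The state is a dict: "time_s": time; "q": joint angles; "joint_velocities": joint speeds; "tau": joint torques, N m; "tcp_pos": TCP position; "tcp_rot": TCP orientation; "ft_force": force on the tool from outside, world axes, zero at the start; "torque": the same for the moment, N m; "grip_width": finger opening in m; "finger_force": force on a finger pad.
Only numpy, scipy, OpenCV 4.12 (cv2) and the standard library are available. Lean on these libraries where they do the work, as an engineer would, in place of code of your own. Each camera call takes 0.05 s, during which the arm holds its last target. There are 200 camera calls.

## Task

Pull the dust extractor's filter drawer out to its stop by its handle. Turn the red quarter-turn fastener on the filter panel in the drawer clockwise until its slot lines up with the yellow marks, and only then press the panel fully home, flush with its frame, and finish while still holding it pressed there, the drawer still out and the slot still in line. Leave the other things on the bench where they are.

Things in the scene. Friction and masses are not known exactly. Their poses are not given: they have to be found in the camera images.
- extractor: green dust extractor box, fixed to the bench, 240 mm deep (x), 240 mm wide (y), 165 mm high with a flat roof; origin on the bench under the middle of its front face, which looks along its own -x, roughly towards the robot; its roof overhangs the closed drawer
- filter_drawer (a joint): grey drawer in the extractor's front: 0 shut, 0.17 m at its outer stop; it slides along the extractor's own -x, and may start a little open; sliding friction about 3 N; it stays where it is left
- drawer_handle (a point): middle of the drawer's steel bar handle: bar 12 mm thick (along x) and 12 mm high, 110 mm long along y, carried by a post at each end (posts 10 mm wide, 90 mm apart clear). This point is 142 mm above the bench, 23 mm below the roof; 51 mm clear gap between the bar and the drawer front, open from above. Axes as the extractor's
- panel_top (a point): centre of the top face of the aluminium filter panel, 112 mm (x) x 136 mm (y) x 6 mm, axes as the extractor's; it lies in the drawer, 142 mm behind the handle point (along +x) and under the roof until the drawer is pulled out. At rest its top is 114 mm above the bench, 6 mm proud of the dark steel frame round it. The drawer front ahead of it rises to 150 mm above the bench, its inner face 73 mm from this point; with the drawer out, the roof's edge is 85 mm behind this point
- panel (a joint): how far the panel is pressed down: 0 at rest (6 mm proud), 0.006 m fully home on its seal, top flush with the frame. It moves straight down on springs, about 4 N to start it and 7 N to bring it home, then a firm stop; it springs back when let go. It can be pressed on its top or through the fastener
- fastener_grip (a point): grip point of the quarter-turn fastener, on its vertical axis, 27 mm above the panel's top, at the panel's centre; it goes down with the panel and turns with the fastener. Red upright wing 14 mm thick (this point's x), 42 mm long (its y), from 4 to 38 mm above the panel, on a dark disc 44 mm across, 4 mm thick; the black slot runs along the top of the wing (this point's y)
- fastener (a joint): angle of the fastener, growing clockwise seen from above: 0 = wing across the drawer (along the extractor's y); 1.571 = slot in line with the yellow marks on panel and frame, wing along the extractor's x; stop at 2.1, beyond alignment. Starts between 0.15 and 0.7; stays where it is left, friction about 0.05 N m
- thread_reel: bystander: yellow thread reel, 52 mm across, 55 mm high, standing beside the extractor; origin under its centre
- wax_tin: bystander: brass-coloured tin, 70 mm across, 28 mm high, standing on the extractor's roof, at least 40 mm behind its front edge; origin under its centre
- reamer_pot: bystander: dark steel pot 80 mm across with three reamers in it, about 165 mm high; origin under its centre
- mallet: bystander: hammer with wooden handle, steel head about 30 mm high, lying on the bench
- chanter: bystander: black turned pipe chanter 325 mm long on two wooden blocks, about 55 mm high; origin under its middle, x along it
- sanding_block: bystander: cork sanding block 100 x 60 x 35 mm; origin under its centre
- oil_jar: bystander: amber glass jar with black cap, 56 mm across, 100 mm high, beside the extractor; origin under its centre

How it is judged:
On the way, in this order (a step that is already met when the one before it is completed fails the run):
1. the drawer is out, within 20 mm of its stop (value of joint filter_drawer above 0.15 m), for 0.2 s.
2. the fastener's slot is in line with the marks, within 0.14 rad (8 degrees) (value of joint filter_drawer above 0.15 m and value of joint fastener between 1.431 and 1.711 rad), for 0.2 s.
3. the robot presses the panel home, within 1.2 mm (all of step 2 and value of joint panel above 0.0048 m and (contact force between panel and the fingers above 3 N or contact force between panel and the arm above 3 N)), for 0.3 s.
At the end, for the whole second after the job is handed in: the drawer is out within 20 mm of its stop, the slot is in line within 0.14 rad, and the robot is pressing the panel (more than 3 N) home within 1.2 mm of its stop and still (all of step 3 and linear speed of panel below 0.02 m/s); the arm keeps its last pose, push and grip.
It fails at once if another thing on the bench or on the extractor was moved by more than 30 mm (distance of any of thread_reel, wax_tin, reamer_pot, mallet, chanter, sanding_block, oil_jar from where it was at the start of the episode above 0.03 m).
It also fails if it takes over 45 s, if anything falls off the work surface, if the arm or the gripper's body presses on something with over 40 N, if the wrist force passes 120 N, or if a joint passes its speed limit or range.

## Working session

There is one attempt and no reset: what is moved stays moved. The work goes in short steps, Python scripts to look and compute and a tool call to move; the robot and the scene stay as the last step left them, time stands still between calls to the robot, and variables do not carry over. Pictures are saved under pics/ and viewed, at most 10 in all, crops included, and the job is handed in when it is done.

Besides the shell and the picture viewer there is one more tool, called after "Emit:" by a JSON object that holds its "api" and its "payload", one argument or row to a line. send_rows: Moves the arm, as the interface text tells. Its arguments: {"type":"object","properties":{"moves":{"type":"string"},"grip_force":{"type":"number"}},"required":["moves"]}

```bash
mkdir -p pics; ls
cat > h.py <<'E'
import numpy as np,cv2
from cell import manip
from scipy.spatial.transform import Rotation as R
def cam(n,s=None):
    m=manip.camera_model(n); K=np.array(m["intrinsics"])
    if n!="wrist": return K,np.array(m["T"])
    s=s or manip.sense(); T=np.eye(4); T[:3,:3]=rot(s); T[:3,3]=s["tcp_pos"]
    return K,T@np.array(m["hand_eye"])
def rot(s):
    r=np.array(s["tcp_rot"]); return r if r.shape==(3,3) else R.from_euler("xyz",r).as_matrix()
def onz(n,p,z,s=None):
    K,T=cam(n,s); d=T[:3,:3]@np.linalg.solve(K,[p[0],p[1],1]); o=T[:3,3]
    return o+d*(z-o[2])/d[2]
def proj(n,P,s=None):
    K,T=cam(n,s); c=np.linalg.inv(T)@np.r_[P,1]; u=K@c[:3]; return u[:2]/u[2]
E
python3 - <<'E'
from h import *
s=manip.sense(); print({k:np.round(v,3) for k,v in s.items()})
for n in ("scene","top"):
    im=manip.snapshot(n); cv2.imwrite(f"pics/{n}0.png",im)
    K,T=cam(n); print(n,K.round(0).tolist(),T.round(3).tolist())
    for l,z in (("extractor",0),("drawer_handle",.142),("panel_top",.114),("fastener_grip",.141),("wax_tin",.165),("thread_reel",0),("oil_jar",0),("reamer_pot",0),("mallet",0),("chanter",0),("sanding_block",0)):
        for r in manip.spot_point(n,l)[:1]: print(l,round(r["conf"],2),np.round(r["position"]),onz(n,r["position"],z).round(3))
E
```

```text
pics
{'time_s': np.float64(0.0), 'q': array([-1.475,  0.427,  0.074,  1.607, -0.034,  1.111, -0.067]), 'joint_velocities': array([-0.001,  0.001,  0.001,  0.002, -0.001,  0.   ,  0.   ]), 'tau': array([-1.0000e-03, -9.4985e+01,  3.7600e+00, -4.6350e+01,  1.9000e-02,
        1.0000e-02, -0.0000e+00]), 'tcp_pos': array([0.164, 0.654, 0.253]), 'tcp_rot': array([-3.14 ,  0.   ,  2.896]), 'ft_force': array([ 0.217, -0.248, -0.352]), 'torque': array([0.064, 0.044, 0.014]), 'finger_force': np.float64(0.0), 'grip_width': np.float64(0.086)}
scene [[457.0, 0.0, 314.0], [0.0, 457.0, 235.0], [0.0, 0.0, 1.0]] [[-0.891, 0.397, -0.22, 0.738], [0.454, 0.786, -0.42, 0.424], [0.007, -0.474, -0.88, 0.976], [0.0, 0.0, 0.0, 1.0]]
extractor 0.73 [278. 312.] [0.652 0.095 0.   ]
drawer_handle 0.62 [303. 282.] [0.596 0.109 0.142]
wax_tin 0.72 [230. 288.] [0.728 0.066 0.165]
thread_reel 0.77 [286. 241.] [ 0.562 -0.058  0.   ]
oil_jar 0.75 [310. 385.] [ 0.659  0.268 -0.   ]
reamer_pot 0.84 [478. 337.] [0.288 0.342 0.   ]
mallet 0.8 [341. 130.] [ 0.277 -0.302  0.   ]
chanter 0.86 [263. 110.] [ 0.438 -0.466  0.   ]
sanding_block 0.7 [454. 413.] [ 0.426  0.446 -0.   ]
top [[487.0, 0.0, 315.0], [0.0, 487.0, 234.0], [0.0, 0.0, 1.0]] [[-0.02, -0.993, 0.113, 0.369], [-1.0, 0.019, -0.014, -0.005], [0.012, -0.113, -0.993, 1.333], [0.0, 0.0, 0.0, 1.0]]
extractor 0.71 [271. 189.] [0.648 0.096 0.   ]
drawer_handle 0.58 [261. 199.] [0.593 0.111 0.142]
fastener_grip 0.46 [424. 322.] [ 0.285 -0.282  0.141]
wax_tin 0.7 [279. 142.] [0.731 0.062 0.165]
thread_reel 0.79 [322. 218.] [ 0.564 -0.045  0.   ]
oil_jar 0.68 [211. 184.] [0.666 0.263 0.   ]
reamer_pot 0.89 [183. 319.] [0.297 0.336 0.   ]
mallet 0.97 [424. 323.] [ 0.271 -0.312  0.   ]
```

Run:
```python
import cv2
b=cv2.imread("pics/top0.png")[70:330,120:440]; cv2.imwrite("pics/top0c.png",cv2.resize(b,None,fx=2.3,fy=2.3))
```

```text
(no output)
```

View pics/top0c.png

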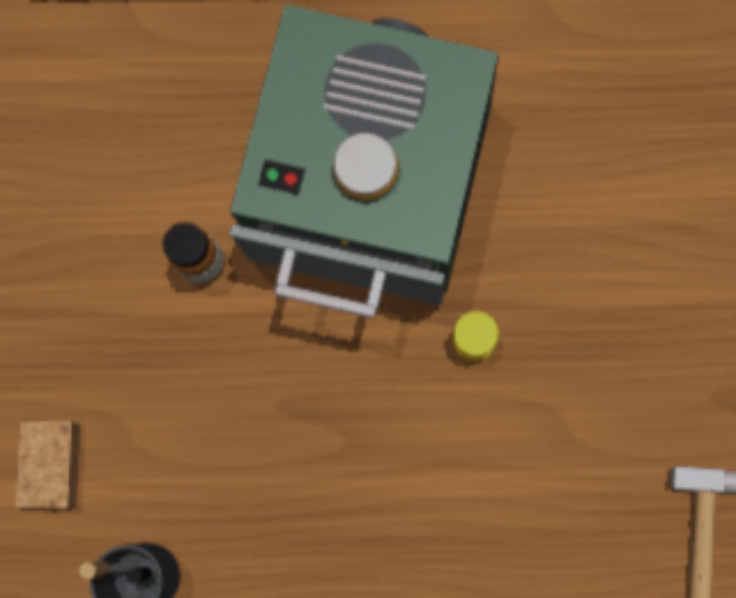

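View pics/scene0.png

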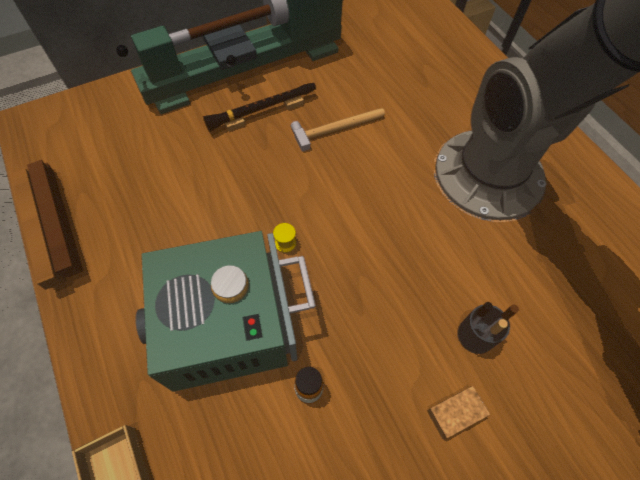

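The top crop shows the drawer slightly open: bar ends near full-image pixels (241,197) and (283.5,205), roof front corners near (221,163) and (313.5,184). The scene view agrees, and the route at z 0.25 is clear over the pot.

```bash
cat >> h.py <<'E'
def go(p,yaw):
    s=manip.sense(); r=rot(s); t=R.from_euler("xyz",[np.pi,0,yaw]).as_matrix()
    print("shift mm",(r.T@(np.array(p)-s["tcp_pos"])*1e3).round(1),"rotvec",R.from_matrix(r.T@t).as_rotvec().round(3),"tcp",np.round(s["tcp_pos"],4),"rpy",np.round(s["tcp_rot"],3))
E
python3 - <<'E'
from h import *
f=lambda x,y:(x/2.3+120,y/2.3+70)
for a,b,z in (((278,293),(376,310),.148),((233,213),(445,262),.165),((233,232),(441,278),.150)):
    A,B=onz("top",f(*a),z),onz("top",f(*b),z); d=A-B; print(A.round(3),B.round(3),((A+B)/2).round(3),np.linalg.norm(d).round(3),"yaw",np.arctan2(-d[0],d[1]).round(3))
go([.53,.15,.25],1.37)
E
```

```text
[0.597 0.16  0.148] [0.577 0.055 0.148] [0.587 0.108 0.148] 0.107 yaw -0.192
[0.682 0.205 0.165] [ 0.624 -0.02   0.165] [0.653 0.093 0.165] 0.232 yaw -0.249
[0.665 0.208 0.15 ] [ 0.61  -0.015  0.15 ] [0.637 0.096 0.15 ] 0.23 yaw -0.239
shift mm [-477.6 -400.5    3.3] rotvec [-0.     0.     1.526] tcp [0.1643 0.6547 0.2533] rpy [-3.142 -0.     2.896]
```

Emit:
{"api": "send_rows", "payload": {
  "moves": "85 -96 -80 0 0 0 0.17; 85 -143 -120 0 0 0 0.34; 85 -191 -160 0 0 0 0.5; 85 -239 -200 0 0 0 0.66; 85 -287 -240 0 0 0 0.8"
}}

```text
time_s: 1.82
tcp_pos: [0.3489, 0.4002, 0.2536]
tcp_rot: [3.141, -0.001, 2.091]
ft_force: [0.3, 0.5, 0.0]
grip_width: 0.0852
finger_force: 0.0
```

Run:
```python
from h import *
go([.53,.15,.25],1.34)
```

```text
shift mm [-307.1   32.9    3.4] rotvec [ 0.    -0.001  0.751] tcp [0.3489 0.4002 0.2536] rpy [ 3.141e+00 -1.000e-03  2.091e+00]
```

Emit:
{"api": "send_rows", "payload": {
  "moves": "60 -61 7 0 0 0 0.17; 60 -122 13 0 0 0 0.34; 60 -183 20 2 0 0 0.5; 60 -244 26 3 0 0 0.64; 60 -307 33 3 0 0 0.751"
}}

```text
time_s: 2.45
tcp_pos: [0.5307, 0.1519, 0.2507]
tcp_rot: [3.141, -0.001, 1.341]
ft_force: [1.7, 1.2, -0.2]
grip_width: 0.0599
finger_force: 0.0
```

Run:
```python
from h import *
s=manip.sense(); im=manip.snapshot("wrist"); cv2.imwrite("pics/w1.png",im)
for r in manip.spot_point("wrist","drawer_handle")[:2]: print(r,onz("wrist",r["position"],.142,s).round(4))
go([.53,.15,.25],1.34)
```

```text
{'position': [432.2, 285.4], 'conf': 0.68} [0.5875 0.1097 0.142 ]
shift mm [ 2.  -3.4  0.9] rotvec [ 0.002  0.001 -0.007] tcp [0.5328 0.1473 0.2509] rpy [3.139e+00 1.000e-03 1.333e+00]
```

View pics/w1.png

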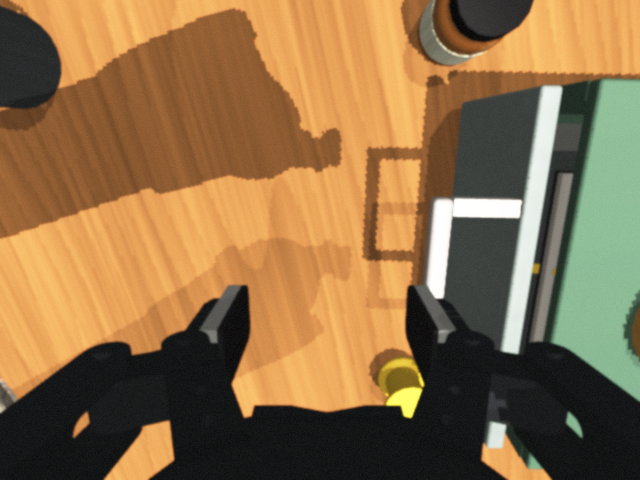

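The wrist view shows the bar at columns 428–452, with its upper end at row 200. The drawer-front top edge runs from (543,88) to (502,352). I'll take the yaw from that edge.

Run:
```python
from h import *
s=manip.sense(); 
A,B=onz("wrist",(543,88),.15,s),onz("wrist",(502,352),.15,s); d=A-B; print(A,B,np.arctan2(-d[0],d[1]))
print(onz("wrist",(442,200),.148,s),onz("wrist",(437,290),.148,s))
im=manip.snapshot("wrist")
for r in manip.spot_point("wrist","drawer_handle")[:1]: print(r,onz("wrist",r["position"],.142,s).round(4))
go([.59,.109,.25],1.34)
```

```text
[0.66451961 0.20604178 0.15      ] [0.62401244 0.0520261  0.15      ] -0.2571824091418701
[0.60277722 0.15824848 0.148     ] [0.59080283 0.10327304 0.148     ]
{'position': [426.7, 279.7], 'conf': 0.68} [0.5868 0.1088 0.142 ]
shift mm [-28.7  68.    0.3] rotvec [0.    0.    0.002] tcp [0.5303 0.1523 0.2503] rpy [3.141 0.    1.342]
```

Emit:
{"api": "send_rows", "payload": {
  "moves": "44 -15 34 0 0 0 0.01; 44 -29 67 0 0 0 0.01; 44 -29 67 0 0 0 0.01"
}}

```text
time_s: 3.02
tcp_pos: [0.5896, 0.1097, 0.2502]
tcp_rot: [3.141, 0.001, 1.335]
ft_force: [-1.0, -0.1, 0.7]
grip_width: 0.0438
finger_force: 0.0
```

Run:
```python
from h import *
s=manip.sense(); im=manip.snapshot("wrist"); cv2.imwrite("pics/w2.png",im)
for r in manip.spot_point("wrist","drawer_handle")[:2]: print(r,onz("wrist",r["position"],.142,s).round(4))
go([.59,.109,.145],1.33)
```

```text
{'position': [328.1, 240.6], 'conf': 0.72} [0.589 0.111 0.142]
shift mm [ -1.7   2.5 105. ] rotvec [-0.001  0.     0.006] tcp [0.5881 0.1112 0.25  ] rpy [-3.141  0.     1.336]
```

View pics/w2.png

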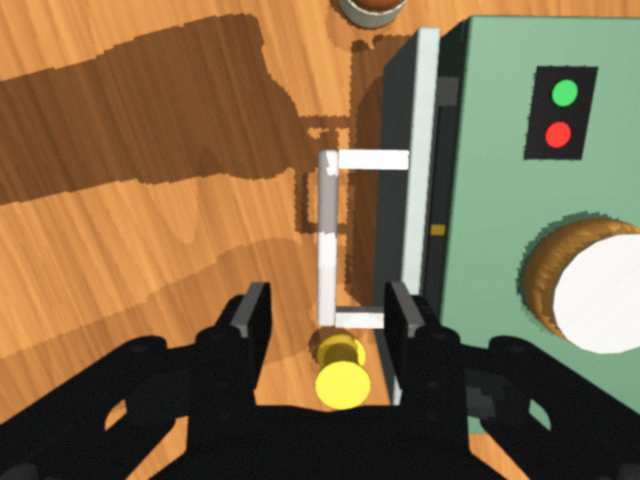

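The bar is centred between the fingers' closing line (cols 318–337, rows 150–326), with clear space on both sides. Descending.

Emit:
{"api": "send_rows", "payload": {
  "moves": "44 -1 0 50 0 0 0; 44 -1 0 105 0 0 0; 44 -1 0 105 0 0 0; 10 -1 0 105 0 0 0; 10 -1 0 105 0 0 0",
  "grip_force": 40
}}

```text
time_s: 3.75
tcp_pos: [0.5895, 0.1098, 0.1477]
tcp_rot: [3.139, -0.002, 1.335]
ft_force: [-2.8, 0.0, 10.2]
grip_width: 0.0115
finger_force: 38.9
```

Run:
```python
from h import *
s=manip.sense();print(s["grip_width"],s["finger_force"],s["ft_force"])
y=-.24
go(np.array(s["tcp_pos"])-.17*np.array([np.cos(y),np.sin(y),0]),1.33)
```

```text
0.01145159012440776 38.93349230289459 [-2.8393342   0.02036242 10.23584085]
shift mm [   0.7 -170.    -0.4] rotvec [ 0.003 -0.002  0.005] tcp [0.5895 0.1098 0.1477] rpy [ 3.139e+00 -2.000e-03  1.335e+00]
```

Emit:
{"api": "send_rows", "payload": {
  "moves": "10 0 -30 0 0 0 0; 10 0 -70 0 0 0 0; 10 0 -110 0 0 0 0; 10 0 -140 0 0 0 0; 10 0 -150 0 0 0 0"
}}

```text
time_s: 4.38
tcp_pos: [0.4434, 0.147, 0.1478]
tcp_rot: [3.138, -0.006, 1.336]
ft_force: [7.0, 9.9, 0.1]
grip_width: 0.0112
finger_force: 45.6
```

Emit:
{"api": "send_rows", "payload": {
  "moves": "10 0 -4 0 0 0 0; 10 0 -4 0 0 0 0"
}}

```text
time_s: 4.62
tcp_pos: [0.4402, 0.1478, 0.1477]
tcp_rot: [3.139, -0.006, 1.336]
ft_force: [0.6, 12.2, 9.8]
grip_width: 0.0109
finger_force: 46.8
```

Emit:
{"api": "send_rows", "payload": {
  "moves": "10 0 -4 0 0 0 0; 10 0 -6 0 0 0 0; 10 0 -6 0 0 0 0"
}}

```text
time_s: 5.0
tcp_pos: [0.4351, 0.1492, 0.1478]
tcp_rot: [3.138, -0.006, 1.335]
ft_force: [3.6, 11.7, 6.9]
grip_width: 0.0109
finger_force: 46.3
```

Emit:
{"api": "send_rows", "payload": {
  "moves": "10 0 -4 0 0 0 0; 10 0 -4 0 0 0 0; 10 0 -4 0 0 0 0"
}}

```text
time_s: 5.38
tcp_pos: [0.4333, 0.1495, 0.1478]
tcp_rot: [3.133, -0.007, 1.335]
ft_force: [21.6, 8.8, -12.7]
grip_width: 0.0113
finger_force: 44.0
```

The stop has been reached (21 N). The travel direction gives an extractor yaw of about -0.249. Releasing and rising.

Emit:
{"api": "send_rows", "payload": {
  "moves": "44 0 3 0 0 0 0; 44 0 3 0 0 0 0; 44 0 3 -50 0 0 0; 44 0 3 -105 0 0 0; 44 0 40 -120 0 0 0"
}}

```text
time_s: 6.0
tcp_pos: [0.4679, 0.1392, 0.2694]
tcp_rot: [3.14, -0.007, 1.337]
ft_force: [-0.4, 0.3, 0.3]
grip_width: 0.0443
finger_force: 0.0
```

Emit:
{"api": "send_rows", "payload": {
  "moves": "50 0 35 0 0 0 0; 50 0 35 0 0 0 0; 50 0 35 0 0 0 0"
}}

```text
time_s: 6.38
tcp_pos: [0.5012, 0.1298, 0.2652]
tcp_rot: [-3.141, 0.0, 1.334]
ft_force: [-0.5, 0.4, -0.5]
grip_width: 0.05
finger_force: 0.0
```

Run:
```python
from h import *
s=manip.sense(); im=manip.snapshot("wrist"); cv2.imwrite("pics/w3.png",im)
for l,z in(("fastener_grip",.141),("panel_top",.114),("drawer_handle",.142)):
  for r in manip.spot_point("wrist",l)[:2]: print(l,r,onz("wrist",r["position"],z,s).round(4))
manip.snapshot("top")
for l,z in(("fastener_grip",.141),("panel_top",.114),("drawer_handle",.142)):
  for r in manip.spot_point("top",l)[:1]: print(l,r,onz("top",r["position"],z,s).round(4))
go([.571,.1145,.25],1.32)
```

```text
fastener_grip {'position': [437.7, 233.8], 'conf': 0.97} [0.5698 0.1146 0.141 ]
panel_top {'position': [426.6, 221.1], 'conf': 0.57} [0.5696 0.117  0.114 ]
drawer_handle {'position': [217.1, 231.1], 'conf': 0.76} [0.4312 0.15   0.142 ]
fastener_grip {'position': [259.6, 206.3], 'conf': 0.62} [0.5755 0.1147 0.141 ]
panel_top {'position': [260.8, 211.5], 'conf': 0.79} [0.5668 0.1144 0.114 ]
shift mm [ 1.  71.1 15.4] rotvec [-0.    -0.     0.015] tcp [0.5016 0.1302 0.2654] rpy [-3.141 -0.     1.335]
```

View pics/w3.png

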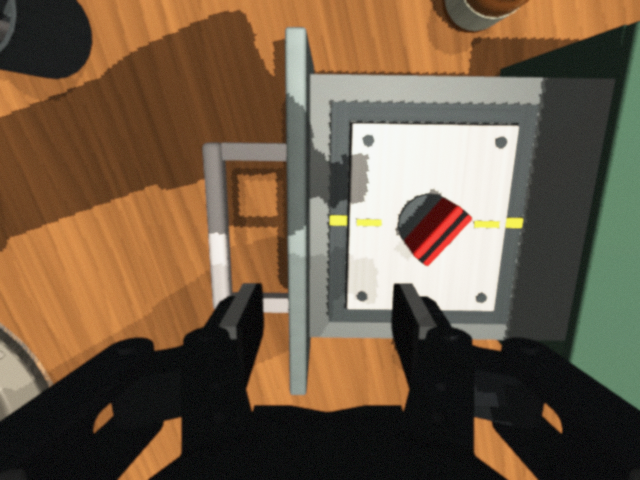

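The drawer is open and the panel is fully visible. The slot runs from about (425,262) to (468,215), and the yellow marks run from (338,220) to (514,223).

Run:
```python
from h import *
s=manip.sense()
a=lambda p,q,z:(lambda d:np.arctan2(d[1],d[0]))(onz("wrist",q,z,s)-onz("wrist",p,z,s))
w=a((425,262),(468,215),.152); m=a((338,220),(514,223),.108); ye=-.249
print("slot dir",w,"marks",m,"fastener angle",ye+np.pi/2-w, m+np.pi/2-w)
# tool y perpendicular to slot: yaw = slot dir (tool x along slot)
print("tool yaw",w)
go([.570,.1146,.25],w)
```

```text
slot dir 0.6598337034405666 marks -0.2524041403023882 fastener angle 0.6619626233543299 0.6585584830519418
tool yaw 0.6598337034405666
shift mm [ 0.8 70.1 15.4] rotvec [-0.    -0.     0.675] tcp [0.5016 0.1302 0.2654] rpy [-3.141 -0.     1.335]
```

Emit:
{"api": "send_rows", "payload": {
  "moves": "44 0 35 0 0 0 0.17; 44 1 70 5 0 0 0.34; 44 1 70 15 0 0 0.5; 44 1 70 15 0 0 0.675; 44 1 70 15 0 0 0.675"
}}

```text
time_s: 7.4
tcp_pos: [0.5701, 0.1147, 0.2501]
tcp_rot: [3.141, 0.001, 0.661]
ft_force: [-0.8, 0.7, -0.0]
grip_width: 0.0442
finger_force: 0.0
```

Run:
```python
from h import *
s=manip.sense(); im=manip.snapshot("wrist"); cv2.imwrite("pics/w4.png",im)
for l,z in(("fastener_grip",.141),):
  for r in manip.spot_point("wrist",l)[:2]: print(l,r,onz("wrist",r["position"],z,s).round(4))
go([.570,.1146,.146],.66)
```

```text
fastener_grip {'position': [329.0, 241.4], 'conf': 0.96} [0.5693 0.1146 0.141 ]
shift mm [-2.000e-01  1.000e-01  1.044e+02] rotvec [0.    0.    0.004] tcp [0.5701 0.1148 0.2504] rpy [3.142 0.    0.664]
```

View pics/w4.png

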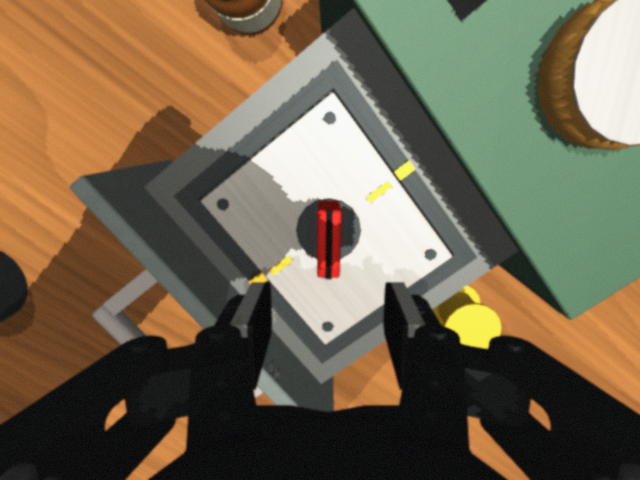

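The slot is vertical at column 328, centred between the fingers. Descending and gripping.

Emit:
{"api": "send_rows", "payload": {
  "moves": "44 0 0 55 0 0 0; 44 0 0 103 0 0 0; 44 0 0 103 0 0 0; 10 0 0 103 0 0 0; 10 0 0 103 0 0 0",
  "grip_force": 40
}}

```text
time_s: 8.12
tcp_pos: [0.5713, 0.1148, 0.1494]
tcp_rot: [3.141, -0.003, 0.66]
ft_force: [-0.9, -1.1, 4.3]
grip_width: 0.013
finger_force: 42.4
```

Emit:
{"api": "send_rows", "payload": {
  "moves": "10 0 0 0 0 0 0; 10 0 0 0 0 0 0"
}}

```text
time_s: 8.38
tcp_pos: [0.5712, 0.1147, 0.1484]
tcp_rot: [3.141, -0.002, 0.66]
ft_force: [5.0, -1.0, 5.3]
grip_width: 0.0135
finger_force: 42.6
```

Emit:
{"api": "send_rows", "payload": {
  "moves": "10 0 0 -3 0 0 0; 10 0 0 -3 0 0 0; 10 0 0 -3 0 0 0.1; 10 0 0 -3 0 0 0.2; 10 0 0 -3 0 0 0.3"
}}

```text
time_s: 9.0
tcp_pos: [0.5708, 0.1147, 0.15]
tcp_rot: [3.14, -0.001, 0.357]
ft_force: [12.4, -0.4, -16.5]
grip_width: 0.0131
finger_force: 42.7
```

Emit:
{"api": "send_rows", "payload": {
  "moves": "10 0 0 1.5 0 0 0.12; 10 0 0 1.5 0 0 0.25; 10 0 0 1.5 0 0 0.38; 10 0 0 1.5 0 0 0.5; 10 0 0 1.5 0 0 0.61"
}}

```text
time_s: 9.62
tcp_pos: [0.571, 0.1147, 0.1494]
tcp_rot: [-3.141, -0.002, -0.254]
ft_force: [5.1, -1.3, 4.6]
grip_width: 0.0128
finger_force: 45.6
```

Emit:
{"api": "send_rows", "payload": {
  "moves": "10 0 0 0 0 0 0; 10 0 0 0 0 0 0; 10 0 0 0 0 0 0"
}}

```text
time_s: 10.0
tcp_pos: [0.571, 0.1148, 0.1494]
tcp_rot: [-3.141, -0.002, -0.25]
ft_force: [5.9, -0.5, 3.8]
grip_width: 0.0131
finger_force: 45.6
```

Run:
```python
from h import *
s=manip.sense(); im=manip.snapshot("wrist"); cv2.imwrite("pics/w5.png",im)
go([.570,.1146,.14],-.25); print(s["torque"])
```

```text
shift mm [-1.   0.4  9.4] rotvec [-0.001 -0.002 -0.   ] tcp [0.571  0.1148 0.1494] rpy [-3.141e+00 -2.000e-03 -2.500e-01]
[-0.10472294 -1.16319744 -0.05349973]
```

View pics/w5.png

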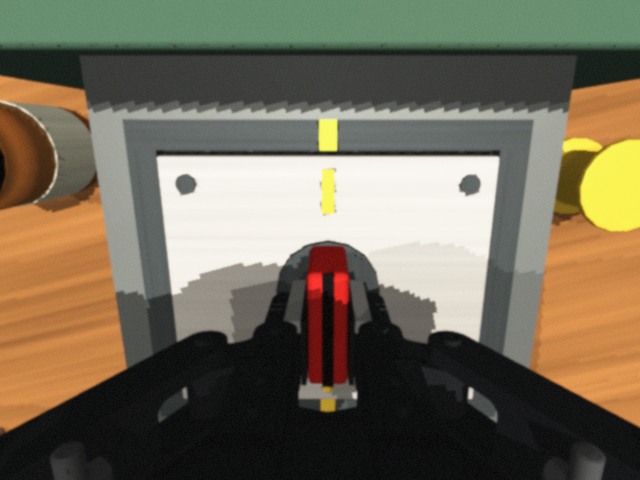

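The slot is in line with the yellow marks (both at column 328), and the panel is still proud of the frame. Pressing now.

Emit:
{"api": "send_rows", "payload": {
  "moves": "10 0 0 2 0 0 0; 10 0 0 4 0 0 0; 10 0 0 6 0 0 0; 10 0 0 7 0 0 0; 10 0 0 7 0 0 0",
  "grip_force": 70
}}

```text
time_s: 10.68
tcp_pos: [0.5714, 0.1146, 0.1435]
tcp_rot: [-3.14, -0.002, -0.25]
ft_force: [-1.8, -0.5, 29.4]
grip_width: 0.0126
finger_force: 74.4
```

Emit:
{"api": "send_rows", "payload": {
  "moves": "10 0 0 0 0 0 0; 10 0 0 0 0 0 0; 10 0 0 0 0 0 0; 10 0 0 0 0 0 0"
}}

```text
time_s: 11.18
tcp_pos: [0.5714, 0.1146, 0.1435]
tcp_rot: [-3.14, -0.002, -0.25]
ft_force: [-0.9, -0.6, 28.2]
grip_width: 0.0127
finger_force: 74.3
```

Run:
```python
from h import *
im=manip.snapshot("wrist"); cv2.imwrite("pics/w6.png",im)
```

```text
(no output)
```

View pics/w6.png

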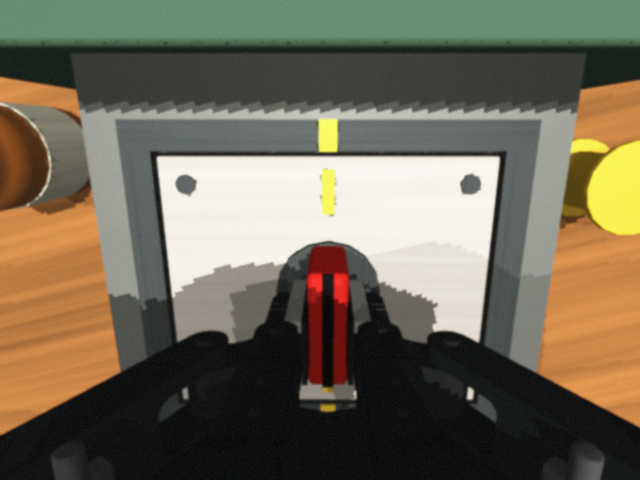

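The panel looks unchanged relative to the tool, so the grip hasn't slipped. The frame has come up flush with it, and the slot is still in line with the marks at column 328. Handing in while still pressing with 28 N.

```bash
python3 -c "
from cell import manip
print(manip.finish_job())"
```

```text
the job is handed in; nothing more can be done
None
```

I pulled the drawer out to its stop, turned the fastener in line with the yellow marks, and pressed the panel home. I handed the job in at about 11 s, still holding the panel down with about 28 N; no verdict was returned.

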